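# Crank the wagon lift level with the landing

### The arm

A 6-joint arm with a two-finger parallel gripper is mounted at the origin on a cart in front of the work surface, level with it; the furniture and walls round the work are solid. World frame = base frame: x ahead of the robot, y to its left, z up, the work surface at z = 0. Lengths are in m, angles in rad, forces in N, time in s.
With the tool pointing down it reaches from about 0.325 to 0.85 m from the base axis. Payload 4.4 kg.
Tool frame: the origin (TCP) lies at the very end of the fingers, on their centre line; the grasp point (between the pads) lies 19 mm behind it (bot.grip_depth is the distance from the TCP to the grasp point, in m); z points along the fingers, y is the line along which they close (so a half turn about z gives the same grasp; the last joint's range is limited). The gripper opens to 94 mm and grips with 3 to 60 N. Pads are 16 mm wide; open, the fingers measure 119 mm over their backs; the gripper's body (75 mm by 177 mm) begins 78 mm behind the grasp point.
Start: joints at [1.115, 0.207, 1.542, -0, 1.393, -0.15], TCP at [0.173, 0.548, 0.205] pointing down, gripper open.
Joint ranges: [-2.73, 2.73], [-0.86, 2.22], [0.23, 2.46], [-1.11, 4.25], [0.08, 2.63], [-2.82, 2.82]. Speed limits (rad/s): [2.79, 2.79, 3.14, 3.14, 3.14, 3.14].

### API

Orientations are given as a rotation vector (axis times angle).
In Python, from plant import bot gives the robot as it stands.
- The arm moves only by the shell command python3 drive.py 'ROWS' [FORCE]. ROWS is rows parted by semicolons, their numbers by spaces, 1 to 8 of them, each of 5 numbers: the finger opening in m, then dx, dy, dz in m, then a turn about the tool's z in rad; each row shifts and turns the commanded pose from where the row before left it, along the tool's axes as they then stand; what a row does not reach is not made up. A row lasts 1/12 s, in which the tool goes at most 0.0417 m and 0.125 rad, less where a joint would pass 70% of its speed; a pose out of reach is approached as far as the arm can. The fingers move at their own pace and stop on an object; FORCE is the grip in N (left out, the last holds). Time passes only in rows, so rows that do not move let the fingers close. It prints the time, the measured TCP pose, the force, the opening and the grip force at its end.
- bot.get_state(): the state, without advancing time (a new reading comes with each control period).
- bot.read_camera(name): name is "scene" or "top" or "wrist"; returns (picture, depth): 400x640x3 uint8, red, green, blue; 400x640 float32, m along the optical axis (not along the pixel's ray), 0 where there is no reading.
- bot.camera_info(name): a dict with "camera_matrix" (3x3 intrinsics, pixels), "pose" (4x4, takes a point from camera to world coordinates); the wrist camera has in their place "tool_from_camera" (4x4, takes a point from camera to tool coordinates, whose origin is the TCP and whose axes are the flange's). Camera axes: x right, y up, looking along -z (the intrinsics and any distortion apply to the point x, -y, -z); pixel columns grow to the right and rows downward; lengths in m; the calibration is good to about 2 mm. A picture is of the moment at which its call begins: read the wrist's pose just before it. camera_info takes no time and is no camera call.
- bot.job_done(): hands the job in; it is judged then, once.
The state is a dict: "t": time; "joint_pos": joint angles; "dq": joint speeds; "tau": joint torques, N m; "eef_pos": TCP position; "tool_rot": TCP orientation; "force": force on the tool from outside, world axes, zero at the start; "torque": the same for the moment, N m; "width": finger opening in m; "grip_force": force on a finger pad.
Only numpy, scipy, OpenCV 4.12 (cv2) and the standard library are available. Lean on these libraries where they do the work, as an engineer would, in place of code of your own. Each camera call takes 0.05 s, during which the arm holds its last target. There are 200 camera calls.

### The job

Turn the red-handled crank on top of the small wagon lift, clockwise as seen from above, as far as it takes (more than one full turn) to raise the platform with the blue tank wagon until its rails are level with the rails of the landing next to it, then let go. Work the lift by its crank alone: do not touch the platform or the wagon, and leave the paint pots and the glue bottle where they are.

Things in the scene. Friction and masses are not known exactly. Their poses are not given: they have to be found in the camera images.
- crank_axis (a point): point on the crank's upright axis, at grip height: over the middle of the blue tower at the right-hand end of the lift. The crank sits on the tower's top plate (52 x 66 mm, top 136 mm above the table). Its z axis is up; its y axis points along the lift from tower to landing.
- crank_grip (a point): in the crank's red upright handle, 45 mm from the axis, 175 mm above the table. The handle is a rounded block fixed to the crank arm (it does NOT spin), so it turns with the arm: 14 mm thick along its travel (its x axis), 24 mm wide radially (its y axis), from 25 mm below to 21 mm above this point. The arm's top is 25 mm below this point; its short end reaches 32 mm past the axis.
- lift_crank (a joint): crank angle in rad: 0 at the start, grows clockwise seen from above. Clockwise raises the platform by 5.5 mm per rad (34.6 mm per full turn), anticlockwise lowers it. No limit short of 11 rad. It turns with about 0.08 N m (2 N at the handle) and stays where it is left; the lift does not sink back.
- platform_edge (a point): rail top at the landing end of the aluminium platform (46 x 150 mm). The platform moves only straight up and down.
- landing_edge (a point): rail top at the platform end of the landing, a short grey plinth with a wooden top, a stub of track and a red buffer stop, 4 mm beyond the platform; the landing is fixed. It is 36 to 46 mm higher than platform_edge at the start.
- platform_middle (a point): rail top at the middle of the platform, on its centre line, where the wagon stands.
- lift_platform: the lift's aluminium platform with its track; origin on the screw axis, at the platform's underside, 13 mm below rail top.
- wagon: loose blue model tank wagon, 30 x 121 x 50 mm (its y axis is its length), standing on the platform's rails; origin at the middle of its underside.
- pot_red: paint pot with a red cap, 33 mm across, 34 mm tall, loose bystander beyond the landing; origin under its centre.
- pot_yellow: paint pot with a yellow cap, 33 mm across, 34 mm tall, loose bystander; origin under its centre.
- glue: blue glue bottle with a yellow cap, 34 mm across, 122 mm tall with its needle, loose bystander to the right of the lift; origin under its centre.

How it is judged:
At the end, for the whole second after the job is handed in: The platform's rail top is level with the landing's to within 3 mm, the crank is let go and at rest, and the wagon stands upright and still on the platform within 20 mm of its middle (z of platform_edge in the frame of landing_edge between -0.003 and 0.003 m and velocity of joint lift_crank between -0.05 and 0.05 rad/s and distance between wagon and platform_middle below 0.02 m and angle between wagon's own z axis and vertical below 0.1 rad and linear speed of wagon below 0.02 m/s); the robot touches nothing.
It fails at once if the gripper or arm presses on the platform (over 2 N) (contact force between any of the fingers, the arm and lift_platform above 2 N).
It fails at once if the gripper or arm touches the wagon (over 0.5 N) (contact force between any of the fingers, the arm and wagon above 0.5 N).
It fails at once if a paint pot or the glue bottle is shifted by more than 20 mm (distance of any of pot_red, pot_yellow, glue from where it was at the start of the episode above 0.02 m).
It also fails if it takes over 72 s, if anything falls off the work surface, if the arm or the gripper's body presses on something with over 40 N, if the wrist force passes 120 N, or if a joint passes its speed limit or range.

## Working session

There is one attempt and no reset: what is moved stays moved. The work goes in short steps, Python scripts to look and compute and a shell command to move; the robot and the scene stay as the last step left them, time stands still between calls to the robot, and variables do not carry over. Pictures are saved under pics/ and viewed, at most 10 in all, crops included, and the job is handed in when it is done.

```bash
ls; mkdir -p pics; python3 - <<'E'
from plant import bot
import cv2,numpy as np
for n in("scene","top"):
    p,d=bot.read_camera(n); cv2.imwrite(f"pics/{n}0.png",p[:,:,::-1]); np.save(f"pics/{n}0.npy",d)
    i=bot.camera_info(n); print(n,i)
s=bot.get_state(); print(s["t"],s["eef_pos"],s["tool_rot"],s["joint_pos"])
E
```

```text
drive.py
pics
plant.py
scene {'camera_matrix': array([[490.69903719,   0.        , 327.78136446],
       [  0.        , 490.69903719, 195.96868989],
       [  0.        ,   0.        ,   1.        ]]), 'pose': array([[-0.93866648, -0.19873526,  0.28179699,  0.90665146],
       [ 0.34481251, -0.53362873,  0.77223359,  0.83068554],
       [-0.00309507,  0.82203691,  0.5694258 ,  0.81256752],
       [ 0.        ,  0.        ,  0.        ,  1.        ]])}
top {'camera_matrix': array([[472.55549542,   0.        , 327.38965769],
       [  0.        , 472.55549542, 198.3799304 ],
       [  0.        ,   0.        ,   1.        ]]), 'pose': array([[-0.23012203,  0.91741141, -0.3246539 ,  0.25982016],
       [-0.97311655, -0.22014504,  0.06767817, -0.00959731],
       [-0.00938222,  0.33150032,  0.94340845,  0.98411662],
       [ 0.        ,  0.        ,  0.        ,  1.        ]])}
0.1 [0.17278476 0.54765877 0.20442292] [-4.78355365e-01 -3.10433055e+00  3.06124503e-03] [ 1.11450363e+00  2.07318893e-01  1.54279642e+00  1.06671719e-05
  1.39352316e+00 -1.50513828e-01]
```

View pics/scene0.png

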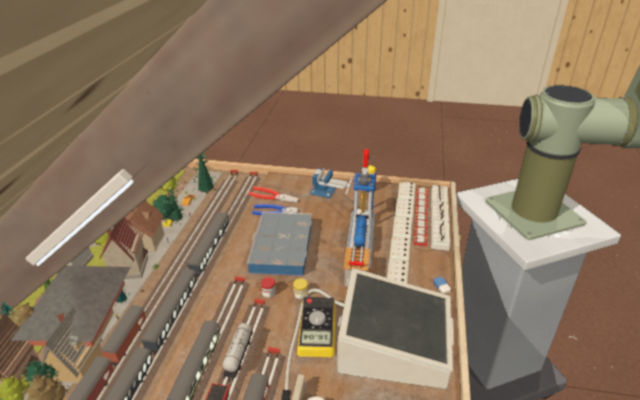

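View pics/top0.png

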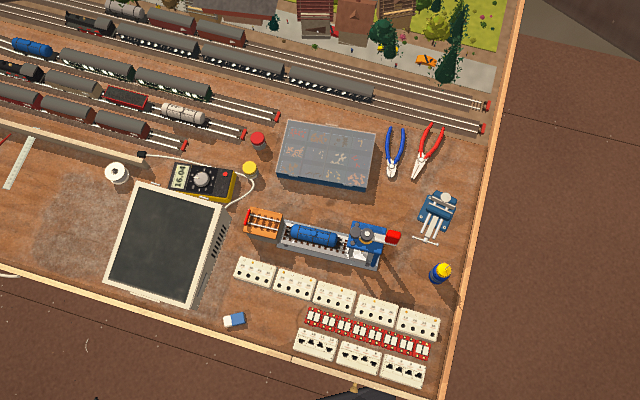

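The scene picture shows the lift at right of centre, its handle near (366,155). In the top picture the handle is at (393,237), the tower at (367,235), the wagon at (315,235) and the landing at (262,222).

```bash
cat > h.py <<'E'
from plant import bot
import cv2,numpy as np
def world(n,u,v,d,z=None):
    """pixel -> world by depth array d, or on plane z if given"""
    i=bot.camera_info(n);K=i["camera_matrix"];P=i["pose"]
    r=P[:3,:3]@np.array([(u-K[0,2])/K[0,0],-(v-K[1,2])/K[1,1],-1]); o=P[:3,3]
    return o+r*(d[int(round(v)),int(round(u))] if z is None else (z-o[2])/r[2])
E
python3 - <<'E'
from h import *
p=cv2.imread("pics/top0.png");d=np.load("pics/top0.npy")
cv2.imwrite("pics/topc.png",cv2.resize(p[195:280,235:415],None,fx=4.4,fy=4.4,interpolation=cv2.INTER_CUBIC))
# red handle by colour
ps=[]
for v in range(225,250):
  for u in range(380,408):
    b,g,r=map(int,p[v,u])
    if r>120 and g<70 and b<70:
        w=world("top",u,v,d); ps.append([u,v,*w])
ps=np.array(ps);print(len(ps));t=ps[ps[:,4]>.188];print(t.mean(0),t.min(0),t.max(0)); print(cv2.minAreaRect((t[:,2:4]*1000).astype(np.float32)))
for z in(.0,):
  for u,v in((257,138),(249,168),(440,272)): print(u,v,world("top",u,v,d))
E
```

```text
181
[ 3.93459459e+02  2.34387387e+02  4.39496441e-01 -1.60483215e-01
  2.01410677e-01] [ 3.87000000e+02  2.30000000e+02  2.59820157e-01 -1.73217304e-01
  1.88040055e-01] [ 4.00000000e+02  2.39000000e+02  4.51214309e-01 -9.59731021e-03
  9.84116616e-01]
((354.9764099121094, -87.01029205322266), (23.657207489013672, 245.19781494140625), 48.944461822509766)
257 138 [0.76121447 0.04215201 0.03676987]
249 168 [0.6945955  0.07244387 0.03527374]
440 272 [ 0.37496379 -0.25031466  0.07915391]
```

View pics/topc.png

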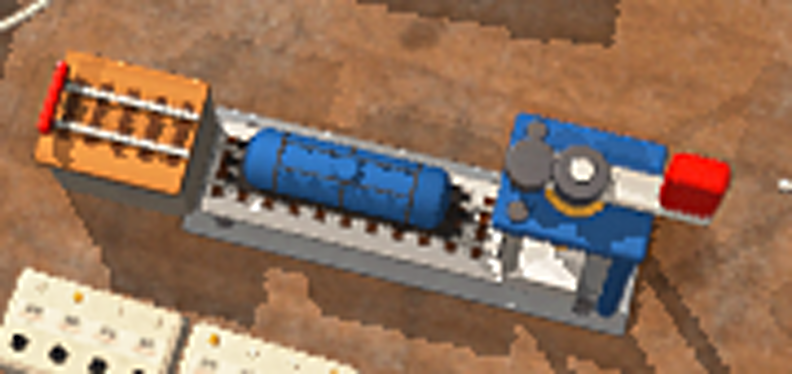

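The crop shows the tower plate corners at about (520,115), (665,148), (645,262), (497,228), the crank hub at (582,168) and the red handle at (697,180), pointing away from the landing. Landing rail ends are at (197,115) and (188,153).

```bash
python3 - <<'E'
from h import *
d=np.load("pics/top0.npy")
f=lambda x,y,z=None: world("top",235+x/4.4,195+y/4.4,d,z)
c=[f(*q,.136) for q in((520,115),(665,148),(645,262),(497,228))]
c=np.array(c);print(c,np.mean(c,0));print([np.linalg.norm(c[i]-c[(i+1)%4]) for i in range(4)])
print("plate depth z",f(545,135),f(620,225)); print("hub",f(582,165),)
print("handle top",[f(x,170) for x in(680,700,715)], "plane", f(696,172,.196))
print("landing rail",f(197,115),f(188,153),f(120,118))
print("wag ends",f(345,165),"plat",f(490,205),f(235,125))
E
```

```text
[[ 0.49653934 -0.10695668  0.136     ]
 [ 0.4682107  -0.1628852   0.136     ]
 [ 0.42292972 -0.14159446  0.136     ]
 [ 0.45116502 -0.08545903  0.136     ]] [ 0.4597112  -0.12422384  0.136     ]
[np.float64(0.06269379593408751), np.float64(0.05003661142457948), np.float64(0.06283644528697369), np.float64(0.05020933816461416)]
plate depth z [ 0.48584814 -0.11521363  0.13477212] [ 0.44083331 -0.13589444  0.13439441]
hub [ 0.46324564 -0.12358143  0.16005693]
handle top [array([ 0.4435173 , -0.15533323,  0.19597865]), array([ 0.44183223, -0.16304011,  0.19540867]), array([ 0.44038261, -0.16866417,  0.19578592])] plane [ 0.44128198 -0.16118402  0.196     ]
landing rail [0.55169161 0.02979041 0.06290686] [0.53734228 0.03784433 0.05441358] [0.55880525 0.06478191 0.06218044]
wag ends [ 0.51059298 -0.03133794  0.06973541] plat [ 0.48826754 -0.09506619  0.02296718] [0.55752941 0.01487489 0.01525416]
```

```bash
cat >> h.py <<'E'
from scipy.spatial.transform import Rotation as R
AX=np.array([.4600,-.1240]);
def info(target=None):
    s=bot.get_state();M=R.from_rotvec(s["tool_rot"]).as_matrix();p=np.array(s["eef_pos"])
    o=p[:2]-AX
    print("t",round(s["t"],2),"p",p.round(4),"yaw",np.degrees(np.arctan2(M[1,0],M[0,0])).round(1),"tilt",M[:,2].round(3),
     "r",np.hypot(*o).round(4),"phi",np.degrees(np.arctan2(o[1],o[0])).round(1),"F",np.round(s["force"],1),"w",round(s["width"],4),"g",s["grip_force"],"q",np.round(s["joint_pos"],2))
    if target is not None: print("tool delta",(M.T@(np.array(target)-p)).round(4))
E
A='0.06 0 0 0 0.1245'
python3 drive.py '0.06 0 0 -0.03 0.1245;0.06 0 0 -0.03 0.1245;0.06 0 0 0 0.1245;0.06 0 0 0 0.1245;0.06 0 0 0 0.1245;0.06 0 0 0 0.1245;0.06 0 0 0 0.1245;0.06 0 0 0 0.1245' 20
python3 drive.py '0.06 0 0 0 0.1245;0.06 0 0 0 0.1245;0.06 0 0 0 0.1245;0.06 0 0 0 0.1245;0.06 0 0 0 0.1245;0.06 0 0 0 0.1245;0.06 0 0 0 0;0.06 0 0 0 0'
python3 -c "
from h import *
info([.4397,-.1640,.255])"
```

```text
t: 0.77
eef_pos: [0.1729, 0.5479, 0.2648]
tool_rot: [1.911, 2.493, -0.002]
force: [-0.4, -0.3, 0.6]
width: 0.0604
grip_force: 0.0
t: 1.43
eef_pos: [0.173, 0.5481, 0.2649]
tool_rot: [2.681, 1.636, -0.001]
force: [0.2, 0.6, -0.4]
width: 0.0601
grip_force: 0.0
t 1.43 p [0.173  0.5481 0.2649] yaw 62.8 tilt [-0.    -0.001 -1.   ] r 0.7308 phi 113.1 F [ 0.2  0.6 -0.4] w 0.0601 g 0.0 q [1.11 0.17 1.47 0.   1.51 1.59]
tool delta [-0.5113  0.5628  0.0104]
```

```bash

python3 drive.py '0.06 -0.0256 0.0281 0 0;0.06 -0.0256 0.0281 0 0;0.06 -0.0256 0.0281 0 0;0.06 -0.0256 0.0281 0 0;0.06 -0.0256 0.0281 0 0;0.06 -0.0256 0.0281 0 0;0.06 -0.0256 0.0281 0 0;0.06 -0.0256 0.0281 0 0'
python3 drive.py '0.06 -0.0256 0.0281 0 0;0.06 -0.0256 0.0281 0 0;0.06 -0.0256 0.0281 0 0;0.06 -0.0256 0.0281 0 0;0.06 -0.0256 0.0281 0 0;0.06 -0.0256 0.0281 0 0;0.06 -0.0256 0.0281 0 0;0.06 -0.0256 0.0281 0 0'
python3 drive.py '0.06 -0.0256 0.0281 0 0;0.06 -0.0256 0.0281 0 0;0.06 -0.0256 0.0281 0 0;0.06 -0.0250 0.0281 0 0;0.06 0 0 0 0;0.06 0 0 0 0'
python3 -c "
from h import *
info([.4397,-.1640,.156])
p,d=bot.read_camera('wrist'); cv2.imwrite('pics/w1.png',p[:,:,::-1]);np.save('pics/w1.npy',d);print(bot.camera_info('wrist'))"
```

```text
t: 2.1
eef_pos: [0.2785, 0.2614, 0.2654]
tool_rot: [2.681, 1.638, 0.001]
force: [1.2, 0.0, -0.6]
width: 0.0601
grip_force: 0.0
t: 2.77
eef_pos: [0.384, -0.0241, 0.2656]
tool_rot: [2.682, 1.636, 0.001]
force: [0.4, 0.8, 0.5]
width: 0.0599
grip_force: 0.0
t: 3.27
eef_pos: [0.4368, -0.1656, 0.2648]
tool_rot: [-2.683, -1.63, 0.001]
force: [1.2, 0.1, 1.0]
width: 0.0598
grip_force: 0.0
t 3.27 p [ 0.4368 -0.1656  0.2648] yaw 62.6 tilt [-0.001  0.001 -1.   ] r 0.0476 phi -119.2 F [1.2 0.1 1. ] w 0.0598 g 0.0 q [-0.55 -0.07  1.71  0.    1.5  -0.07]
tool delta [0.0027 0.0021 0.1088]
{'camera_matrix': array([[277.95300975,   0.        , 324.64462401],
       [  0.        , 277.95300975, 202.78010611],
       [  0.        ,   0.        ,   1.        ]]), 'tool_from_camera': array([[ 7.12263055e-05,  9.67981196e-01,  2.51022706e-01,
         7.14607387e-02],
       [ 9.99999957e-01,  2.65004052e-06, -2.93963414e-04,
         3.79219194e-04],
       [-2.85216278e-04,  2.51022716e-01, -9.67981154e-01,
        -1.76916219e-01],
       [ 0.00000000e+00,  0.00000000e+00,  0.00000000e+00,
         1.00000000e+00]])}
```

View pics/w1.png

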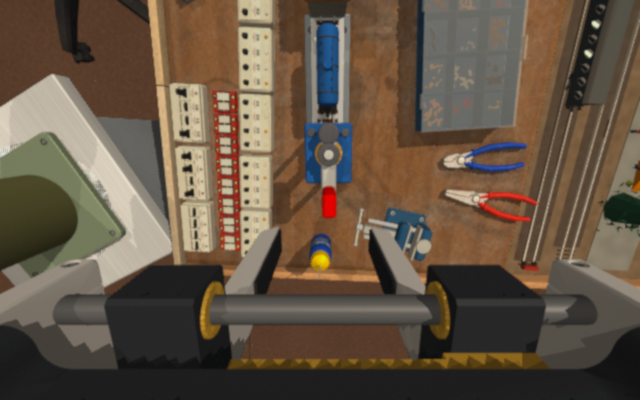

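The wrist picture shows the handle at (329,203), the hub at (329,154), the tower at (328,150), glue at (320,252), all in line with the tool's x axis.

```bash
python3 - <<'E'
from h import *
i=bot.camera_info("wrist");K=i["camera_matrix"];T=i["tool_from_camera"];d=np.load("pics/w1.npy");p=cv2.imread("pics/w1.png")
s=bot.get_state();M=R.from_rotvec(s["tool_rot"]).as_matrix();P=np.array(s["eef_pos"])
def w(u,v):
    z=d[v,u];c=np.array([(u-K[0,2])/K[0,0]*z,-(v-K[1,2])/K[1,1]*z,-z,1]);t=(T@c)[:3];return t,P+M@t
for n,u,v in(("hub",329,154),("handle",329,205),("plate TL",310,130),("plate",345,175),("glue",320,260)): print(n,*[a.round(4) for a in w(u,v)])
H=[w(u,v)[1] for v in range(180,225) for u in range(315,345) if p[v,u,2]>120 and p[v,u,1]<70 and p[v,u,0]<70]
H=np.array(H);t=H[abs(H[:,2]-.196)<.006];print(len(H),len(t),t.mean(0),cv2.minAreaRect((t[:,:2]*1000).astype(np.float32)))
m=t.mean(0);print("tool",M.T@(m-P))
E
```

```text
hub [0.0484 0.0049 0.1101] [ 0.463  -0.1234  0.1548]
handle [0.0052 0.0045 0.0704] [ 0.4428 -0.1616  0.1945]
plate TL [ 0.0722 -0.0151  0.1277] [ 0.4561 -0.0931  0.1373]
plate [0.0236 0.0232 0.1312] [ 0.4678 -0.1538  0.1337]
glue [-0.1073 -0.0061  0.1868] [ 0.3815 -0.2565  0.078 ]
448 324 [ 0.44206998 -0.16220845  0.19303365] ((442.2173156738281, -162.79737854003906), (22.333297729492188, 13.084495544433594), 62.519371032714844)
tool [0.00436733 0.00411383 0.07186098]
```

```bash
sed -i 's/^AX=.*/AX=np.array([.4626,-.1224]);/' h.py
python3 drive.py '0.06 0.004 0.004 0 0;0.06 0 0 0.036 0;0.06 0 0 0.036 0;0.06 0 0 0.036 0;0.01 0 0 0 0;0.01 0 0 0 0;0.01 0 0 0 0;0.01 0 0 0 0' 20
python3 drive.py '0.01 0 0 0 0;0.01 0 0 0 0;0.01 0 0 0 0;0.01 0 0 0 0'
python3 -c "
from h import *
info([.442,-.1625,.156])"
```

```text
t: 3.98
eef_pos: [0.4444, -0.1632, 0.1605]
tool_rot: [2.679, 1.631, 0.004]
force: [-0.3, 0.3, 0.6]
width: 0.0367
grip_force: 0.0
t: 4.32
eef_pos: [0.4426, -0.1628, 0.1585]
tool_rot: [2.683, 1.632, 0.001]
force: [-0.7, 0.5, 3.4]
width: 0.0137
grip_force: 20.0
t 4.32 p [ 0.4426 -0.1628  0.1585] yaw 62.6 tilt [ 0.001 -0.001 -1.   ] r 0.0451 phi -116.3 F [-0.7  0.5  3.4] w 0.0137 g 19.969857931137085 q [-0.54  0.03  1.84 -0.    1.27 -0.06]
tool delta [ 0.     -0.0007  0.0025]
```

```bash
python3 drive.py '0.01 0.00032 -0.00539 0 0.12;0.01 0.00032 -0.00539 0 0.12;0.01 0.00032 -0.00539 0 0.12;0.01 0.00032 -0.00539 0 0.12;0.01 0.00032 -0.00539 0 0.12;0.01 0.00032 -0.00539 0 0.12;0.01 0 0 0 0;0.01 0 0 0 0'
python3 -c "
from h import *
info()
p,d=bot.read_camera('scene'); cv2.imwrite('pics/s2.png',cv2.resize(p[120:280,280:440,::-1],None,fx=3.7,fy=3.7,interpolation=cv2.INTER_CUBIC))"
```

```text
t: 4.98
eef_pos: [0.4215, -0.1397, 0.1585]
tool_rot: [3.085, 0.586, 0.001]
force: [-2.3, -0.7, 6.7]
width: 0.0143
grip_force: 20.0
t 4.98 p [ 0.4215 -0.1397  0.1585] yaw 21.5 tilt [ 0.001 -0.001 -1.   ] r 0.0446 phi -157.2 F [-2.3 -0.7  6.7] w 0.0143 g 19.99428302049637 q [-0.51 -0.03  1.9  -0.    1.27  0.68]
```

View pics/s2.png

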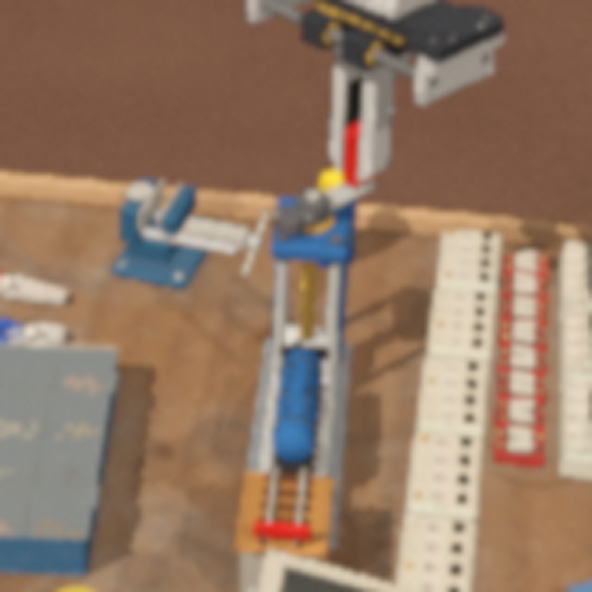

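The crank has turned with the grip (handle at (352,150), arm now at an angle); carry on.

```bash
python3 drive.py '0.01 0.00032 -0.00539 0 0.12;0.01 0.00032 -0.00539 0 0.12;0.01 0.00032 -0.00539 0 0.12;0.01 0.00032 -0.00539 0 0.12;0.01 0.00032 -0.00539 0 0.12;0.01 0.00032 -0.00539 0 0.12;0.01 0.00032 -0.00539 0 0.12;0.01 0 0 0 0'
python3 -c "
from h import *
info()"
python3 drive.py '0.01 0.00032 -0.00539 0 0.12;0.01 0.00032 -0.00539 0 0.12;0.01 0.00032 -0.00539 0 0.12;0.01 0.00032 -0.00539 0 0.12;0.01 0.00032 -0.00539 0 0.12;0.01 0.00032 -0.00539 0 0.12;0.01 0.00032 -0.00539 0 0.12;0.01 0 0 0 0'
python3 -c "
from h import *
info()"
```

```text
t: 5.7
eef_pos: [0.4232, -0.1032, 0.1585]
tool_rot: [3.054, -0.728, 0.001]
force: [-3.6, -2.6, 7.4]
width: 0.0142
grip_force: 20.0
t 5.7 p [ 0.4232 -0.1032  0.1585] yaw -26.8 tilt [ 0.    -0.002 -1.   ] r 0.0438 phi 154.1 F [-3.6 -2.6  7.4] w 0.0142 g 20.02911239862442 q [-0.44 -0.05  1.92 -0.    1.27  1.6 ]
t: 6.37
eef_pos: [0.4514, -0.0804, 0.1584]
tool_rot: [2.491, -1.91, 0.001]
force: [-4.6, -3.0, 7.7]
width: 0.0139
grip_force: 20.1
t 6.37 p [ 0.4514 -0.0804  0.1584] yaw -75.0 tilt [-0.001 -0.002 -1.   ] r 0.0434 phi 104.9 F [-4.6 -3.   7.7] w 0.0139 g 20.055621564388275 q [-0.36  0.    1.87 -0.    1.27  2.52]
```

```bash
python3 drive.py '0.05 0 0 0 0;0.05 0 0 0 0;0.05 0 0 0 0;0.05 0 0 0 0;0.05 0 0 -0.025 0;0.05 0 0 -0.025 0;0.05 0 0 0 -0.1208;0.05 0 0 0 -0.1208'
python3 drive.py '0.05 0 0 0 -0.1208;0.05 0 0 0 -0.1208;0.05 0 0 0 -0.1208;0.05 0 0 0 -0.1208;0.05 0 0 0 -0.1208;0.05 0 0 0 -0.1208;0.05 0 0 0 -0.1208;0.05 0 0 0 -0.1208'
python3 drive.py '0.05 0 0 0 -0.1208;0.05 0 0 0 -0.1208;0.05 0 0 0 -0.1208;0.05 0 0 0 -0.1208;0.05 0 0 0 -0.1208;0.05 0 0 0 -0.1208;0.05 0 0 0 -0.1208;0.05 0 0 0 -0.1208'
python3 drive.py '0.05 0 0 0 -0.1208;0.05 0 0 0 -0.1208;0.05 0 0 0 -0.1208;0.05 0 0 0 -0.1208;0.05 0 0 0 -0.1208;0.05 0 0 0 -0.1208;0.05 0 0 0 -0.1208;0.05 0 0 0 -0.1208'
python3 drive.py '0.05 0 0 0 0;0.05 0 0 0 0'
python3 - <<'E'
from h import *
info()
p,d=bot.read_camera("wrist")
i=bot.camera_info("wrist");K=i["camera_matrix"];T=i["tool_from_camera"]
s=bot.get_state();M=R.from_rotvec(s["tool_rot"]).as_matrix();P=np.array(s["eef_pos"])
H=[]
m=(p[:,:,0]>120)&(p[:,:,1]<70)&(p[:,:,2]<70)
for v,u in np.argwhere(m):
    z=d[v,u];t=(T@[(u-K[0,2])/K[0,0]*z,-(v-K[1,2])/K[1,1]*z,-z,1])[:3];H.append([*t,*(P+M@t)])
H=np.array(H);t=H[(abs(H[:,5]-.196)<.006)];print(len(t),t.mean(0).round(4))
cv2.imwrite("pics/w3.png",p[:,:,::-1])
E
```

```text
t: 7.03
eef_pos: [0.4525, -0.0795, 0.2093]
tool_rot: [-2.711, 1.586, -0.006]
force: [-0.0, -0.2, -0.1]
width: 0.05
grip_force: 0.0
t: 7.7
eef_pos: [0.451, -0.0789, 0.2071]
tool_rot: [-3.138, 0.145, 0.001]
force: [0.7, -0.9, -0.4]
width: 0.0502
grip_force: 0.0
t: 8.37
eef_pos: [0.451, -0.0789, 0.2071]
tool_rot: [-2.846, -1.329, 0.0]
force: [-0.1, 0.1, 0.6]
width: 0.05
grip_force: 0.0
t: 9.03
eef_pos: [0.451, -0.0789, 0.2071]
tool_rot: [-1.902, -2.499, -0.0]
force: [0.4, 0.1, -1.0]
width: 0.05
grip_force: 0.0
t: 9.2
eef_pos: [0.4511, -0.079, 0.2072]
tool_rot: [-1.914, -2.49, 0.0]
force: [-0.8, -1.0, -0.5]
width: 0.0497
grip_force: 0.0
t 9.2 p [ 0.4511 -0.079   0.2072] yaw 104.9 tilt [-0.  0. -1.] r 0.0449 phi 104.9 F [-0.8 -1.  -0.5] w 0.0497 g 0.0 q [-0.36 -0.05  1.81  0.    1.38 -0.62]
463 [-4.000e-04 -6.000e-04  1.410e-02  4.507e-01 -7.960e-02  1.932e-01]
```

View pics/w3.png

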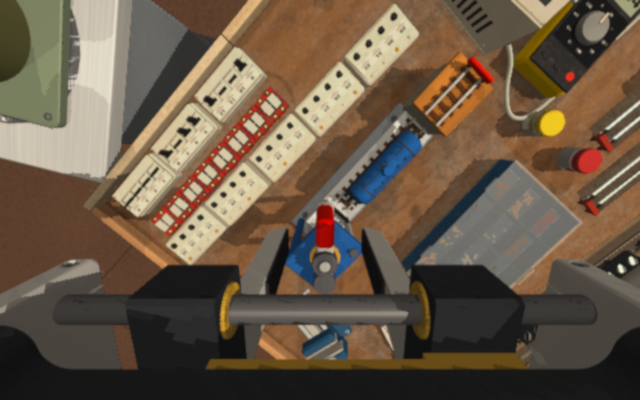

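The handle (325,226) sits centred between the fingers. Lower, grip and turn again with mirrored rows.

```bash
python3 drive.py '0.05 0 0 0.0245 0;0.05 0 0 0.0245 0;0.01 0 0 0 0;0.01 0 0 0 0;0.01 0 0 0 0;0.01 0 0 0 0;0.01 0 0 0 0;0.01 0 0 0 0'
python3 drive.py '0.01 0 0 0 0;0.01 -0.00032 0.00539 0 0.12;0.01 -0.00032 0.00539 0 0.12;0.01 -0.00032 0.00539 0 0.12;0.01 -0.00032 0.00539 0 0.12;0.01 -0.00032 0.00539 0 0.12;0.01 -0.00032 0.00539 0 0.12;0.01 0 0 0 0'
python3 -c "
from h import *
info()"
python3 drive.py '0.01 -0.00032 0.00539 0 0.12;0.01 -0.00032 0.00539 0 0.12;0.01 -0.00032 0.00539 0 0.12;0.01 -0.00032 0.00539 0 0.12;0.01 -0.00032 0.00539 0 0.12;0.01 -0.00032 0.00539 0 0.12;0.01 -0.00032 0.00539 0 0.12;0.01 0 0 0 0'
python3 -c "
from h import *
info()"
```

```text
t: 9.92
eef_pos: [0.4517, -0.0795, 0.1597]
tool_rot: [1.91, 2.492, -0.0]
force: [-4.4, -1.4, 5.1]
width: 0.0138
grip_force: 20.0
t: 10.58
eef_pos: [0.4831, -0.0831, 0.1596]
tool_rot: [2.669, 1.655, -0.002]
force: [-3.4, -0.4, 7.4]
width: 0.0138
grip_force: 20.0
t 10.58 p [ 0.4831 -0.0831  0.1596] yaw 63.6 tilt [-0.    -0.001 -1.   ] r 0.0443 phi 62.4 F [-3.4 -0.4  7.4] w 0.0138 g 19.97386336326599 q [-0.35  0.07  1.8  -0.    1.28  0.12]
t: 11.25
eef_pos: [0.5063, -0.1115, 0.1597]
tool_rot: [3.112, 0.423, -0.001]
force: [-3.5, -1.4, 6.3]
width: 0.0141
grip_force: 20.0
t 11.25 p [ 0.5063 -0.1115  0.1597] yaw 15.5 tilt [-0.    -0.001 -1.   ] r 0.045 phi 14.0 F [-3.5 -1.4  6.3] w 0.0141 g 19.971168637275696 q [-0.38  0.13  1.73 -0.    1.28  0.92]
```

```bash
python3 drive.py '0.01 -0.00032 0.00539 0 0.12;0.01 -0.00032 0.00539 0 0.12;0.01 -0.00032 0.00539 0 0.12;0.01 -0.00032 0.00539 0 0.12;0.01 -0.00032 0.00539 0 0.12;0.01 -0.00032 0.00539 0 0.12;0.01 -0.00032 0.00539 0 0.12;0.01 0 0 0 0'
python3 drive.py '0.01 -0.00032 0.00539 0 0.12;0.01 -0.00032 0.00539 0 0.12;0.01 -0.00032 0.00539 0 0.12;0.01 -0.00032 0.00539 0 0.12;0.01 -0.00032 0.00539 0 0.12;0.01 0 0 0 0'
python3 -c "
from h import *
info()
p,d=bot.read_camera('top'); cv2.imwrite('pics/t4.png',cv2.resize(p[195:280,235:415,::-1],None,fx=4.4,fy=4.4,interpolation=cv2.INTER_CUBIC));np.save('pics/t4.npy',d)"
```

```text
t: 11.92
eef_pos: [0.5006, -0.1478, 0.1597]
tool_rot: [3.014, -0.883, 0.001]
force: [-3.0, -1.3, 5.4]
width: 0.0139
grip_force: 20.0
t: 12.42
eef_pos: [0.4803, -0.1649, 0.1597]
tool_rot: [2.619, -1.734, 0.002]
force: [-2.3, -1.6, 5.5]
width: 0.014
grip_force: 20.0
t 12.42 p [ 0.4803 -0.1649  0.1597] yaw -67.0 tilt [ 0.    -0.001 -1.   ] r 0.046 phi -67.4 F [-2.3 -1.6  5.5] w 0.014 g 20.003410577774048 q [-0.5   0.11  1.76 -0.    1.28  2.24]
```

View pics/t4.png

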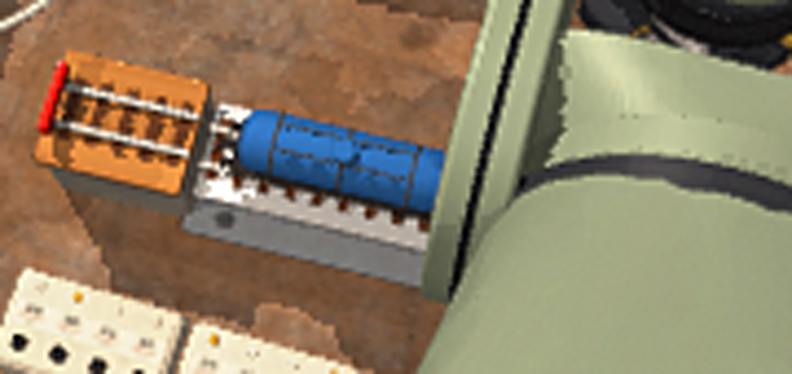

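Platform has risen but is still below the landing (seam at about (205,150) in the crop). Regrasp; the wrist camera will then look along the lift, for measuring the heights.

```bash
python3 drive.py '0.05 0 0 0 0;0.05 0 0 0 0;0.05 0 0 0 0;0.05 0 0 0 0;0.05 0 0 -0.025 0;0.05 0 0 -0.025 0;0.05 0 0 0 -0.1208;0.05 0 0 0 -0.1208'
python3 drive.py '0.05 0 0 0 -0.1208;0.05 0 0 0 -0.1208;0.05 0 0 0 -0.1208;0.05 0 0 0 -0.1208;0.05 0 0 0 -0.1208;0.05 0 0 0 -0.1208;0.05 0 0 0 -0.1208;0.05 0 0 0 -0.1208'
python3 drive.py '0.05 0 0 0 -0.1208;0.05 0 0 0 -0.1208;0.05 0 0 0 -0.1208;0.05 0 0 0 -0.1208;0.05 0 0 0 -0.1208;0.05 0 0 0 -0.1208;0.05 0 0 0 -0.1208;0.05 0 0 0 -0.1208'
python3 drive.py '0.05 0 0 0 -0.1208;0.05 0 0 0 -0.1208;0.05 0 0 0 -0.1208;0.05 0 0 0 -0.1208;0.05 0 0 0 -0.1208;0.05 0 0 0 -0.1208;0.05 0 0 0 -0.1208;0.05 0 0 0 -0.1208'
python3 drive.py '0.05 0 0 0 0;0.05 0 0 0 0'
cat >> h.py <<'E'
def wrist(name):
    """wrist picture saved, returns picture and per-pixel world points"""
    s=bot.get_state();M=R.from_rotvec(s["tool_rot"]).as_matrix();P=np.array(s["eef_pos"])
    p,d=bot.read_camera("wrist");i=bot.camera_info("wrist");K=i["camera_matrix"];T=i["tool_from_camera"]
    v,u=np.mgrid[:400,:640];c=np.stack([(u-K[0,2])/K[0,0]*d,-(v-K[1,2])/K[1,1]*d,-d],-1)
    W=(c@T[:3,:3].T+T[:3,3])@M.T+P; W[d==0]=np.nan
    cv2.imwrite(f"pics/{name}.png",p[:,:,::-1]);np.save(f"pics/{name}.npy",W);return p,W
E
python3 -c "
from h import *
info();p,W=wrist('w5')
m=(p[:,:,0]>120)&(p[:,:,1]<70)&(p[:,:,2]<70)&(abs(W[:,:,2]-.195)<.006);print(W[m].mean(0))"
```

```text
t: 13.13
eef_pos: [0.4821, -0.1645, 0.2105]
tool_rot: [2.816, -1.393, 0.007]
force: [-0.0, -0.0, 0.0]
width: 0.0496
grip_force: 0.0
t: 13.8
eef_pos: [0.4807, -0.1637, 0.2081]
tool_rot: [-3.14, -0.076, 0.0]
force: [0.1, 0.3, 0.9]
width: 0.05
grip_force: 0.0
t: 14.47
eef_pos: [0.4807, -0.1637, 0.2081]
tool_rot: [-2.746, -1.526, 0.0]
force: [1.0, -0.1, -0.7]
width: 0.05
grip_force: 0.0
t: 15.13
eef_pos: [0.4807, -0.1637, 0.2081]
tool_rot: [-1.722, -2.627, -0.0]
force: [-0.2, 0.2, -0.3]
width: 0.0503
grip_force: 0.0
t: 15.3
eef_pos: [0.4806, -0.1638, 0.2082]
tool_rot: [-1.734, -2.619, -0.0]
force: [0.2, 0.2, 0.3]
width: 0.0501
grip_force: 0.0
t 15.3 p [ 0.4806 -0.1638  0.2082] yaw 113.0 tilt [-0.  0. -1.] r 0.0451 phi -66.4 F [0.2 0.2 0.3] w 0.0501 g 0.0 q [-0.5   0.06  1.7   0.    1.38 -0.9 ]
[ 0.47982888 -0.16445651  0.19287272]
```

View pics/w5.png

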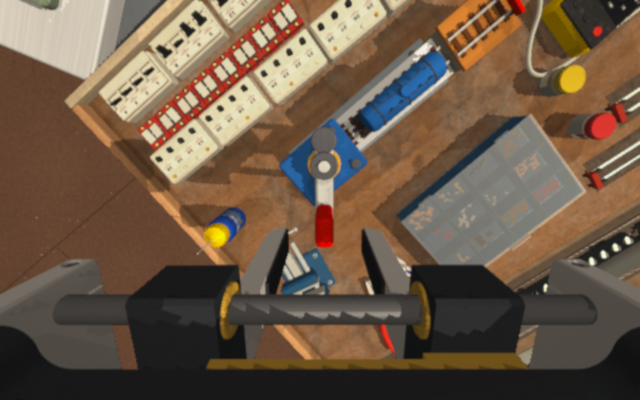

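The wrist picture shows the handle at (325,225), the platform's landing end at about (432,50) and the landing at (480,30). Now measure height profiles of the rails.

```bash
python3 - <<'E'
from h import *
c=np.array([np.cos(np.radians(62.7)),np.sin(np.radians(62.7))]);n=np.array([-c[1],c[0]])
def topW(d):
    i=bot.camera_info("top");K=i["camera_matrix"];P=i["pose"];v,u=np.mgrid[:400,:640]
    q=np.stack([(u-K[0,2])/K[0,0]*d,-(v-K[1,2])/K[1,1]*d,-d],-1);return q@P[:3,:3].T+P[:3,3]
p,d=bot.read_camera("top");np.save("pics/t5.npy",d);cv2.imwrite("pics/t5.png",p[:,:,::-1])
wp=cv2.imread("pics/w5.png")[:,:,::-1]
for nm,pic,W in(("top0",cv2.imread("pics/top0.png")[:,:,::-1],topW(np.load("pics/top0.npy"))),("top5",p,topW(d)),("w5",wp,np.load("pics/w5.npy"))):
    a=(W[...,:2]-AX)@c;b=(W[...,:2]-AX)@n;z=W[...,2];g=pic.min(-1)
    print(nm)
    for lo,hi in((.05,.07),(.16,.168),(.168,.176),(.19,.20),(.20,.21),(.21,.22),(.22,.235)):
        m=(a>lo)&(a<hi)&(abs(b)<.018)&(z>.008)
        br=m&(g>140)
        print(lo,hi,m.sum(),(np.nanpercentile(z[m],[10,50,90])*1000).round(1) if m.any() else'',"bright",br.sum(),(np.percentile(z[br],[20,50,80])*1000).round(1) if br.any() else '')
E
```

```text
top0
0.05 0.07 194 [17.3 56.7 67.7] bright 25 [15.5 17.  18.5]
0.16 0.168 56 [17.1 19.6 25.9] bright 11 [16.8 17.3 18.5]
0.168 0.176 93 [10.8 22.  55.9] bright 4 [17.  18.8 19.2]
0.19 0.2 83 [58.6 61.  65. ] bright 12 [63.7 65.1 65.7]
0.2 0.21 86 [58.2 60.9 64.6] bright 13 [63.5 65.  67.1]
0.21 0.22 79 [57.9 60.8 65. ] bright 11 [64.7 65.3 66.8]
0.22 0.235 126 [58.5 60.9 64.3] bright 15 [62.9 64.3 66.4]
top5
0.05 0.07 54 [48.9 93.9 99.1] bright 7 [46.9 48.  48.7]
0.16 0.168 57 [46.2 49.3 54.7] bright 23 [46.2 47.2 51.4]
0.168 0.176 69 [32.3 47.  54.6] bright 7 [48.  50.1 53.1]
0.19 0.2 79 [58.5 61.4 65.2] bright 12 [64.2 65.2 67.2]
0.2 0.21 86 [58.  61.  64.3] bright 10 [63.2 65.  67.5]
0.21 0.22 82 [58.1 60.5 64.1] bright 11 [63.5 64.1 64.6]
0.22 0.235 123 [58.6 61.5 64.5] bright 16 [63.4 64.3 66.1]
w5
0.05 0.07 726 [45.8 89.6 95.1] bright 70 [44.9 45.4 45.9]
0.16 0.168 91 [44.6 46.2 50.2] bright 35 [44.8 45.4 50.1]
0.168 0.176 461 [38.6 48.9 57.8] bright 10 [49.7 62.6 63.3]
0.19 0.2 365 [57.  58.9 62.2] bright 42 [62.1 62.9 63.3]
0.2 0.21 380 [56.8 58.8 62.1] bright 31 [62.  62.7 63.2]
0.21 0.22 398 [56.7 58.1 62.2] bright 28 [62.2 62.6 63.2]
0.22 0.235 498 [56.7 58.5 62.2] bright 24 [61.9 62.6 63.3]
```

```bash
cat >> h.py <<'E'
def prof(W,segs=((.145,.17),(.19,.23))):
    c=np.array([np.cos(np.radians(62.7)),np.sin(np.radians(62.7))]);n=np.array([-c[1],c[0]])
    a=(W[...,:2]-AX)@c;b=(W[...,:2]-AX)@n;z=W[...,2]
    for lo,hi in segs:
        print(lo,hi)
        for k in range(-24,24,2):
            m=(a>lo)&(a<hi)&(b>k/1e3)&(b<=(k+2)/1e3)&(z>.008)
            if m.sum()>3: print("  b",k+1,m.sum(),(np.percentile(z[m],[25,50,75,90])*1e3).round(1))
E
python3 -c "
from h import *
prof(np.load('pics/w5.npy'))"
```

```text
0.145 0.17
  b -23 17 [44.3 45.1 45.3 45.8]
  b -21 39 [44.5 45.1 45.5 46.1]
  b -19 31 [44.7 45.4 45.8 46.2]
  b -17 14 [44.9 45.3 45.8 46.3]
  b -15 6 [44.9 45.2 46.1 46.7]
  b -13 7 [44.5 44.8 45.6 45.9]
  b -11 8 [48.8 50.9 71.3 88.5]
  b -9 10 [50.  50.3 51.2 90.8]
  b -7 5 [45.1 46.5 49.2 74.6]
  b -5 5 [44.4 44.8 90.2 91.8]
  b -1 6 [56.8 92.2 93.  93.7]
  b 1 5 [59.6 91.5 93.9 94.4]
  b 3 8 [45.1 45.4 92.4 93.5]
  b 5 6 [45.4 68.6 92.5 93.1]
  b 7 9 [44.9 50.1 63.8 90.5]
  b 9 16 [50.1 50.8 63.4 77.4]
  b 11 14 [46.  47.4 49.1 80.1]
  b 13 28 [45.2 46.2 47.2 48.1]
  b 15 43 [44.9 45.4 46.  47.2]
  b 17 44 [44.6 45.2 45.6 46.1]
  b 19 43 [44.9 45.3 45.9 46.4]
  b 21 44 [44.7 45.5 45.8 46.4]
  b 23 24 [43.6 44.3 45.1 45.3]
0.19 0.23
  b -23 76 [57.  57.5 58.  58.3]
  b -21 83 [57.  57.4 57.9 58.5]
  b -19 81 [57.2 57.7 58.3 58.6]
  b -17 78 [57.  57.5 58.  58.4]
  b -15 77 [57.2 57.8 58.7 59.9]
  b -13 81 [57.4 58.4 59.4 60.2]
  b -11 64 [58.  59.  59.8 62.8]
  b -9 85 [62.1 62.7 63.1 63.6]
  b -7 100 [57.5 59.1 60.2 62.3]
  b -5 82 [57.3 58.1 59.4 60. ]
  b -3 80 [57.4 58.5 59.1 59.6]
  b -1 86 [57.7 58.2 59.3 59.9]
  b 1 83 [57.2 58.2 59.1 60.1]
  b 3 81 [57.7 58.3 59.4 60. ]
  b 5 84 [57.4 58.2 59.4 60.3]
  b 7 77 [58.  58.7 60.4 61.8]
  b 9 86 [62.1 62.7 63.1 63.4]
  b 11 90 [57.7 59.  60.  61.5]
  b 13 84 [57.4 58.4 59.1 59.8]
  b 15 78 [57.2 57.9 58.6 59.6]
  b 17 71 [57.1 57.7 58.1 58.6]
  b 19 68 [56.7 57.5 58.2 58.6]
  b 21 64 [56.8 57.5 58.1 58.6]
  b 23 59 [57.  57.5 57.9 58.4]
```

Deck and rail both give 12.3 mm still to rise (2.24 rad), total 42 mm, which fits the stated 36–46 mm. I need 19 rows of 0.118.

```bash
python3 drive.py '0.05 0 0 0.0245 0;0.05 0 0 0.0245 0;0.01 0 0 0 0;0.01 0 0 0 0;0.01 0 0 0 0;0.01 0 0 0 0;0.01 0 0 0 0;0.01 0 0 0 0'
python3 -c "
from h import *
info()"
python3 drive.py '0.01 0 0 0 0;0.01 0.00031 -0.0053 0 0.118;0.01 0.00031 -0.0053 0 0.118;0.01 0.00031 -0.0053 0 0.118;0.01 0.00031 -0.0053 0 0.118;0.01 0.00031 -0.0053 0 0.118;0.01 0.00031 -0.0053 0 0.118;0.01 0.00031 -0.0053 0 0.118'
python3 drive.py '0.01 0.00031 -0.0053 0 0.118;0.01 0.00031 -0.0053 0 0.118;0.01 0.00031 -0.0053 0 0.118;0.01 0.00031 -0.0053 0 0.118;0.01 0.00031 -0.0053 0 0.118;0.01 0.00031 -0.0053 0 0.118;0.01 0 0 0 0'
python3 drive.py '0.01 0.00031 -0.0053 0 0.118;0.01 0.00031 -0.0053 0 0.118;0.01 0.00031 -0.0053 0 0.118;0.01 0.00031 -0.0053 0 0.118;0.01 0.00031 -0.0053 0 0.118;0.01 0.00031 -0.0053 0 0.118;0.01 0 0 0 0;0.01 0 0 0 0'
python3 -c "
from h import *
info()"
```

```text
t: 16.07
eef_pos: [0.4813, -0.1646, 0.1608]
tool_rot: [1.73, 2.62, -0.001]
force: [-4.8, -1.3, 2.9]
width: 0.0137
grip_force: 20.0
t 16.07 p [ 0.4813 -0.1646  0.1608] yaw 113.1 tilt [ 0.002 -0.002 -1.   ] r 0.0462 phi -66.1 F [-4.8 -1.3  2.9] w 0.0137 g 20.016337037086487 q [-0.5   0.11  1.75 -0.    1.28 -0.9 ]
t: 16.73
eef_pos: [0.4445, -0.1649, 0.1608]
tool_rot: [2.64, 1.697, -0.001]
force: [-2.9, -2.5, 4.7]
width: 0.0139
grip_force: 19.9
t: 17.32
eef_pos: [0.4216, -0.1426, 0.1608]
tool_rot: [3.065, 0.68, -0.002]
force: [-4.8, -2.9, 5.0]
width: 0.0139
grip_force: 20.0
t: 17.98
eef_pos: [0.4189, -0.1113, 0.1608]
tool_rot: [3.111, -0.419, -0.002]
force: [-5.6, -1.1, 6.8]
width: 0.014
grip_force: 20.0
t 17.98 p [ 0.4189 -0.1113  0.1608] yaw -15.4 tilt [-0.001 -0.002 -1.   ] r 0.0451 phi 165.7 F [-5.6 -1.1  6.8] w 0.014 g 20.014296770095825 q [-0.46 -0.06  1.92 -0.    1.28  1.38]
```

Release, rise and look again. The camera (tool x towards yaw −15°) needs to be turned back towards the landing to measure.

```bash
python3 drive.py '0.05 0 0 0 0;0.05 0 0 0 0;0.05 0 0 0 0;0.05 0 0 0 0;0.05 0 0 -0.03 0;0.05 0 0 -0.03 0;0.05 0 0 0 -0.12;0.05 0 0 0 -0.12'
python3 drive.py '0.05 0 0 0 -0.12;0.05 0 0 0 -0.12;0.05 0 0 0 -0.12;0.05 0 0 0 -0.12;0.05 0 0 0 -0.12;0.05 0 0 0 -0.12;0.05 0 0 0 -0.12;0.05 0 0 0 -0.12'
python3 drive.py '0.05 0 0 0 -0.12;0.05 0 0 0 0;0.05 0 0 0 0'
python3 -c "
from h import *
info();p,W=wrist('w6');prof(W)"
```

```text
t: 18.65
eef_pos: [0.4212, -0.1114, 0.2218]
tool_rot: [3.139, -0.034, 0.007]
force: [-1.5, -0.4, -0.3]
width: 0.0501
grip_force: 0.0
t: 19.32
eef_pos: [0.4195, -0.1106, 0.2192]
tool_rot: [-2.802, -1.42, 0.0]
force: [0.2, 0.7, -0.2]
width: 0.0501
grip_force: 0.0
t: 19.57
eef_pos: [0.4195, -0.1106, 0.2193]
tool_rot: [-2.719, -1.574, 0.0]
force: [0.3, 0.2, 0.0]
width: 0.0499
grip_force: 0.0
t 19.57 p [ 0.4195 -0.1106  0.2193] yaw 60.1 tilt [-0.  0. -1.] r 0.0447 phi 164.7 F [0.3 0.2 0. ] w 0.0499 g 0.0 q [-0.46 -0.12  1.85  0.    1.41  0.06]
0.145 0.17
  b -23 25 [57.2 57.5 57.9 58.2]
  b -21 39 [57.  57.7 58.1 58.8]
  b -19 22 [56.8 57.6 58.2 58.4]
  b -17 19 [56.7 57.3 58.3 58.9]
  b -15 15 [58.2 58.5 58.9 59.7]
  b -13 13 [57.9 58.7 59.9 60.2]
  b -11 11 [59.  61.2 68.9 77.4]
  b -9 28 [60.7 62.8 76.2 77.7]
  b -7 27 [ 58.5  59.2  76.3 101.1]
  b -5 18 [ 59.4  59.9  71.1 104.8]
  b -3 13 [ 58.8  72.4 103.8 105.4]
  b -1 19 [ 71.7  72.8  74.1 105.2]
  b 1 28 [ 58.7  71.9  73.9 105.8]
  b 3 25 [ 57.7  60.4  72.9 105.4]
  b 5 22 [ 58.5  60.7 103.7 104.5]
  b 7 21 [ 59.9  77.1  79.1 102.
[... 323 characters left out ...]
.9 58.2]
  b -19 8 [56.9 57.5 58.2 58.8]
  b -17 7 [57.6 58.  58.4 59. ]
  b -15 7 [56.7 57.1 58.6 60.3]
  b -13 6 [58.6 59.5 59.7 60. ]
  b -11 7 [58.7 59.6 61.  62.2]
  b -9 7 [61.6 62.6 63.  63.4]
  b -7 9 [58.6 59.3 59.9 60.5]
  b -5 10 [57.5 58.9 60.3 60.7]
  b -3 8 [58.  58.9 59.9 60.3]
  b -1 10 [58.2 59.1 60.  60.6]
  b 1 9 [58.4 59.1 59.8 60.3]
  b 3 10 [57.1 59.1 59.6 59.9]
  b 5 9 [58.5 59.6 59.8 60. ]
  b 7 10 [58.8 60.2 61.6 63. ]
  b 9 6 [61.8 62.4 62.9 63.3]
  b 11 10 [58.5 58.9 59.2 59.8]
  b 13 11 [58.8 59.7 60.  60.6]
  b 15 12 [56.8 57.5 57.9 58.4]
  b 17 12 [57.5 58.1 58.5 58.7]
  b 19 10 [56.8 57.  57.9 58.3]
  b 21 8 [57.5 58.2 58.7 58.8]
  b 23 11 [56.9 57.4 58.  58.8]
```

View pics/w6.png

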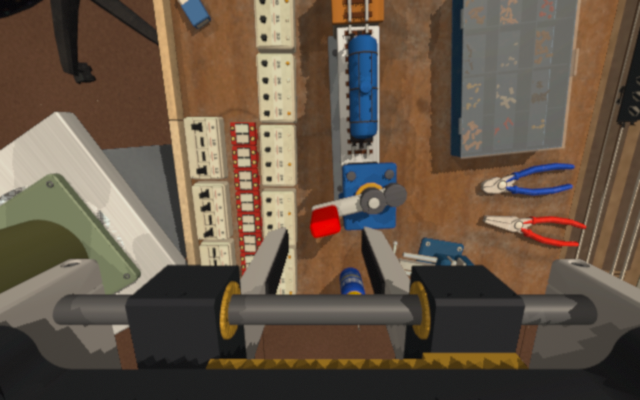

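The decks match (57.6 mm against 57.6 mm, rails both about 62.7 mm). The wagon stands centred at (363,88) and the crank is free at (326,221). Back off and hand in.

```bash
python3 drive.py '0.05 0 0 -0.03 0;0.05 0 0 0 0;0.05 0 0 0 0;0.05 0 0 0 0'
python3 -c "
from plant import bot
print(bot.job_done())"
```

```text
t: 19.95
eef_pos: [0.4195, -0.1107, 0.2492]
tool_rot: [2.717, 1.576, 0.0]
force: [0.3, -0.1, -0.0]
width: 0.0495
grip_force: 0.0
the job is handed in; nothing more can be done
None
```

The job is handed in after about 20 s: I turned the crank clockwise about 1.2 turns in three grips, raising the platform about 42 mm; wrist-camera depth then showed its rails level with the landing's to well under 1 mm, with the wagon upright and the crank let go, though the hand-in returned no verdict.

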